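Clip the lid onto the yeast tub

ROBOT

A 6-joint arm with a two-finger parallel gripper is mounted at the origin on the work surface. World frame = base frame: x ahead of the robot, y to its left, z up, the work surface at z = 0. Lengths are in m, angles in rad, forces in N, time in s.
With the tool pointing down it reaches from about 0.3 to 0.875 m from the base axis. Payload 4.2 kg.
Tool frame: the origin (TCP) lies on the centre line of the jaws, within the pads' length; the fingertips stand 19 mm ahead of it and the grasp point (between the pads) is the TCP; z points along the fingers, y is the line along which they close (so a half turn about z gives the same grasp; the last joint's range is limited). The gripper opens to 85 mm and grips with 20 to 120 N. Pads are 22 mm wide; open, the fingers measure 114 mm over their backs; the gripper's body (76 mm by 85 mm) begins 54 mm behind the grasp point. The pads swing forward as they close: fully open they stand 13 mm farther back than shut.
Start: joints at [-0.02, 0.32, 1.565, -0, 1.257, -0.02], TCP at [0.575, 0, 0.25] pointing down, gripper open.
Joint ranges: [-3.11, 3.11], [-0.84, 2.01], [0.21, 2.61], [-1.34, 4.49], [0.05, 2.63], [-2.56, 2.56]. Speed limits (rad/s): [2.57, 2.57, 3.14, 3.14, 3.14, 3.14].

INTERFACE

Orientations are given as a unit quaternion [x, y, z, w].
In Python, from station import * gives the robot as it stands. The module is installed in compiled form; this text tells all that it offers.
- The arm moves only by the shell command python3 -m handwheel 'ROWS' [OPENING]. ROWS is JSON, one flat list of numbers, 4 for each row, row after row: the shift along the tool's x, y, z in m, then the turn about the tool's z in degrees. In form: [tx, ty, tz, twist, tx, ty, tz, twist, ...]. A call has 1 to 10 rows; each row is the pose to reach, as a shift and turn from the pose commanded when the call began, along the tool's axes at that moment; what a row does not reach only later rows make up. A row lasts 1/10 s, in which the tool goes at most 50 mm and 8.59 degrees, less where a joint would pass 70% of its speed; a pose out of reach is approached as far as the arm can. A call with a gripper value outside its range is refused whole. OPENING is the opening in per cent of the stroke, from 0 (shut) to 100 (fully open), set as the call begins (- or left out, the last holds). The fingers move at their own pace and stop on an object; the grip force is fixed at half the most. Time passes only in rows, so rows that repeat a pose let the fingers close. It gives the time, the measured TCP pose, the force, the opening and the grip force at its end, in the units of the state.
- get_obs(): the state, without advancing time (a new reading comes with each control period).
- read_camera(name): name is "scene" or "side" or "wrist"; returns a dict with "img" (400x640x3 uint8, blue, green, red), "fov_y" (degrees; the focal length in pixels is half the picture's height over the tangent of half this angle, whatever the lens; pixels are square), "cx", "cy" (the principal point, pixels), "origin" and "attitude" of the camera in the world; the wrist camera has in their place "tool_from_camera" (4x4, takes a point from camera to tool coordinates, whose origin is the TCP and whose axes are the flange's). Camera axes: x right, y down, z forward; pixel columns grow to the right and rows downward; lengths in m; the calibration is good to about 2 mm. A picture is of the moment at which its call begins: read the wrist's pose just before it. There is no depth.
- job_done(): hands the job in; it is judged then, once.
The state is a dict: "clock": time; "joints": joint angles; "joint_vel": joint speeds; "tau": joint torques, N m; "eef_pos": TCP position; "eef_rot": TCP orientation; "ft_force": force on the tool from outside, world axes, zero at the start; "ft_torque": the same for the moment, N m; "grip_width": finger opening in m; "finger_force": force on a finger pad.
Only numpy, scipy, OpenCV 4.12 (cv2) and the standard library are available. Lean on these libraries where they do the work, as an engineer would, in place of code of your own. Each camera call takes 0.05 s, during which the arm holds its last target. There are 200 camera calls.

TASK

Close the yeast tub: fetch the blue lid by its handle, set it squarely over the mouth of the white tub and press it straight down until both clip arms have snapped under the rim. Its seal pushes back, so press firmly, but stop when both clips are in: the lid is brittle and cracks if it is leaned on or banged down. Leave the tub standing where it is and the other things alone, and let go once it is closed.

Things in the scene. Friction and masses are not known exactly. Their poses are not given: they have to be found in the camera images.
- tub: White rectangular ingredient tub, open on top, loose on the bench, 0.58 to 0.87 kg with a wrapped bar of yeast inside. 176 (its x) x 108 (y) x 100 mm high over the rim; mouth 158 x 90 mm; the outward rim is 10 mm tall, its two x ends slope from 168 mm apart at the top to 176 mm at its lower edge. Origin: centre of the underside, z up. Slides at 3 to 7 N of sideways push.
- tub_rim (a point): Centre of the tub's mouth, level with the top of the rim, 100 mm above the bench; axes as the tub's.
- lid: Blue lid, 0.12 to 0.16 kg, right way up on the bench. Plate 180 (its x) x 112 (y) x 4 mm, underside 22 mm above the lid's foot; a plug skirt 155 x 87 mm with a tapered lower edge goes into the mouth, 1.5 mm play all round. Origin: centre of the skirt's foot, z up. Fits either way round, its x along the tub's x, with a clip arm at each x end. Brittle: pressing with over 30 N cracks it.
- lid_grip (a point): Centre of the straight top bar of the lid's D handle, the place to grip. The bar runs along the lid's x: 84 mm long, 14 wide (y), 14 high; open under it between two posts. This point is 53 mm above the lid's foot and 27 mm above the plate's top. With the lid clipped on and let go it is 34 mm above tub_rim.
- clip_a (a joint): Light grey rigid clip arm, 40 mm wide, 22 mm long, at the lid's +x end, on a springy root: 0 = hanging straight, grows outward (rad). Its tapered nose meets the rim about 11 mm above the closed height and is wedged open to 0.25 to 0.3. The press needed (both clips and seal) grows slowly to about 12 N, then to 15 to 23 N in the last 2 mm, where the arm snaps back to 0 under the rim.
- clip_b (a joint): The same clip arm at the lid's -x end; the two may snap one after the other. Closed, both read 0; 0.07 or more with the lid on the tub means that this end has not snapped. The soft grey seal under the plate pushes back with about 6 N per mm from 1.5 mm above the closed height downward; when both clips are in, pressing on only squeezes the seal and the force climbs.
- loaf_tin: Bystander: black loaf tin with a baked loaf, 215 x 105 x 90 mm, 0.95 kg, beyond the work. Origin: centre of its underside.
- scraper: Bystander: steel bench scraper, blade 85 x 150 mm, red handle, 24 mm high, lying to one side. Origin: under the middle of the blade.
- timer: Bystander: white round timer, 68 mm across, 42 mm high with its red knob, to the other side. Origin: centre of its underside.
Mind the look-alikes: they are no part of the job. Leave any turquoise look-alike of the lid alone. There is more than one size of the tub; the job needs the smaller.

How it is judged:
By the outcome, as a careful person would: the job done as asked, in the order asked, and still so for the second after the job is handed in, with the robot touching nothing.
It also fails if it takes over 51 s, if anything falls off the work surface, if the arm or the gripper's body presses on something with over 40 N, if the wrist force passes 120 N, or if a joint passes its speed limit or range.

## Working session

There is one attempt and no reset: what is moved stays moved. The work goes in short steps, Python scripts to look and compute and a shell command to move; the robot and the scene stay as the last step left them, time stands still between calls to the robot, and variables do not carry over. Pictures are saved under pics/ and viewed, at most 10 in all, crops included, and the job is handed in when it is done.

```bash
mkdir -p pics
cat > h.py <<'E'
from station import *
import numpy as np, cv2
from scipy.spatial.transform import Rotation as R
E
python3 - <<'E'
from h import *
o=get_obs();print(o)
for n in ("scene","side","wrist"):
    c=read_camera(n);cv2.imwrite(f"pics/{n}0.png",c["img"]);print(n,{k:v for k,v in c.items() if k!="img"})
a=[cv2.imread(f"pics/{n}0.png") for n in("scene","side")]
E
```

```text
{'clock': 0.0, 'joints': array([-2.00205380e-02,  3.20295606e-01,  1.56569015e+00, -2.67460393e-05,
        1.25743544e+00, -1.99678373e-02]), 'joint_vel': array([ 0.00152403, -0.00256049, -0.0003147 ,  0.00095405,  0.00039914,
        0.00068592]), 'tau': array([ 7.05825660e-04, -4.15526962e+01, -2.34157133e+01, -1.88356019e-06,
        8.09230405e-03,  1.54784908e-05]), 'eef_pos': array([ 5.74539906e-01, -9.44678172e-06,  2.49475805e-01]), 'eef_rot': array([ 7.07122195e-01,  7.07090776e-01, -6.42604209e-04, -6.50472075e-04]), 'ft_force': array([ 0.17306448, -0.08542216, -0.63216135]), 'ft_torque': array([-0.02693183, -0.03428868,  0.02004545]), 'finger_force': 0.0, 'grip_width': 0.0851496812494181}
scene {'fov_y': 42.06702453296907, 'cx': 312.6249997725703, 'cy': 203.88695330510842, 'origin': array([ 1.46006287, -1.09202884,  1.3020422 ]), 'attitude': array([ 0.84635369,  0.32058306, -0.15059667, -0.39778458])}
side {'fov_y': 54.295889680054735, 'cx': 324.11899430793864, 'cy': 201.0048848311799, 'origin': array([ 0.48845451, -0.88553042,  0.75405629]), 'attitude': array([ 0.89536561, -0.00377227,  0.01183026, -0.44515867])}
wrist {'fov_y': 70.1606750448125, 'cx': 319.2415069226027, 'cy': 197.003858459464, 'tool_from_camera': array([[ 6.93192493e-04, -9.45895781e-01, -3.24469861e-01,
         8.33309668e-02],
       [ 9.99999302e-01,  9.66067649e-04, -6.79900757e-04,
         9.89928840e-04],
       [ 9.56575094e-04, -3.24469163e-01,  9.45895791e-01,
        -1.23665486e-01],
       [ 0.00000000e+00,  0.00000000e+00,  0.00000000e+00,
         1.00000000e+00]])}
```

View pics/scene0.png

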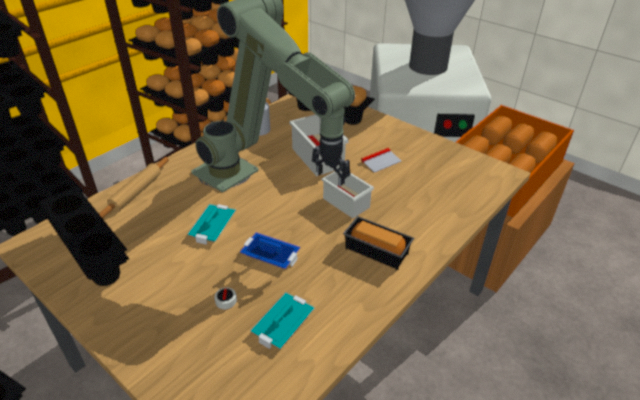

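View pics/side0.png

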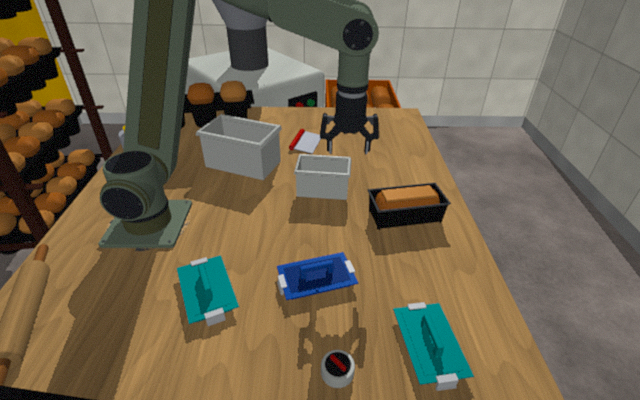

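The side view shows the blue lid at about (317,275) and the small tub at (323,175). The scene view has the lid at (270,250) and the tub at (347,195). I'll enlarge both.

Run:
```python
import cv2,numpy as np
s=cv2.imread("pics/scene0.png");d=cv2.imread("pics/side0.png")
f=lambda im,x,y:cv2.resize(im[y:y+75,x:x+100],(400,300),interpolation=cv2.INTER_CUBIC)
g=np.vstack([np.hstack([f(d,270,240),f(s,220,215)]),np.hstack([f(d,275,140),f(s,297,155)])])
cv2.imwrite("pics/crop1.png",g)
```

```text
(no output)
```

View pics/crop1.png

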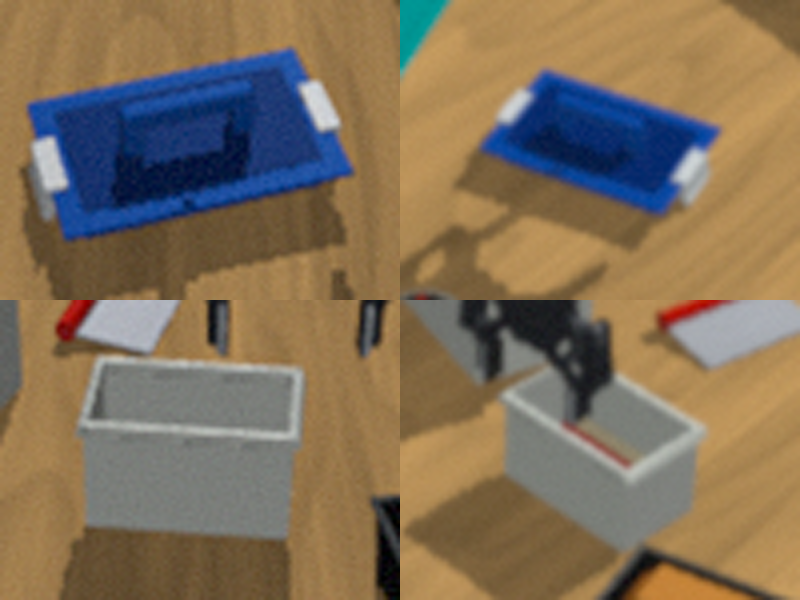

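```bash
cat >> h.py <<'E'
def ray(c,p,T=None):
    f=200/np.tan(np.radians(c["fov_y"]/2))
    d=np.array([(p[0]-c["cx"])/f,(p[1]-c["cy"])/f,1])
    if T is None: Rm,o=R.from_quat(c["attitude"]).as_matrix(),np.array(c["origin"])
    else: Rm,o=T[:3,:3],T[:3,3]
    d=Rm@d; return o,d/np.linalg.norm(d)
def tri(rs):
    A=sum(np.eye(3)-np.outer(d,d) for o,d in rs);b=sum((np.eye(3)-np.outer(d,d))@o for o,d in rs)
    return np.linalg.solve(A,b)
def onz(r,z): o,d=r; return o+d*(z-o[2])/d[2]
def wristT(o,c):
    T=np.eye(4);T[:3,:3]=R.from_quat(o["eef_rot"]).as_matrix();T[:3,3]=o["eef_pos"];return T@c["tool_from_camera"]
E
python3 - <<'E'
from h import *
np.set_printoptions(precision=4,suppress=True)
s=read_camera("scene");d=read_camera("side")
P=lambda l,x,y:[(a/4+x,b/4+y) for a,b in l]
ls=P([(30,103),(292,50),(352,172),(66,240),(187,98)],270,240); lc=P([(145,70),(320,128),(260,213),(83,148),(202,111)],220,215)
ts=P([(100,58),(302,68),(297,138),(80,132)],275,140); tc=P([(305,132),(228,178),(103,95)],297,155)
X=[tri([ray(d,a),ray(s,b)]) for a,b in zip(ls,lc)]
Y=[tri([ray(d,a),ray(s,b)]) for a,b in zip(ts[1:],tc)]
for n,Q in(("lid",X),("tub",Y)):
    print(n);print(np.array(Q))
print("side-only lid z.026",np.array([onz(ray(d,p),.026) for p in ls[:4]]),"\ntub z.1",np.array([onz(ray(d,p),.1) for p in ts]))
print("scene-only lid",np.array([onz(ray(s,p),.026) for p in lc[:4]]),"\ntub z.1",np.array([onz(ray(s,p),.1) for p in tc]))
E
```

```text
lid
[[ 0.3952 -0.1947  0.0254]
 [ 0.5639 -0.1456  0.0249]
 [ 0.5946 -0.2527  0.0259]
 [ 0.4237 -0.2972  0.0206]
 [ 0.4943 -0.219   0.0553]]
tub
[[0.6061 0.2188 0.0983]
 [0.5947 0.1157 0.0981]
 [0.4263 0.1357 0.0936]]
side-only lid z.026 [[ 0.3954 -0.1959  0.026 ]
 [ 0.564  -0.1485  0.026 ]
 [ 0.5946 -0.2528  0.026 ]
 [ 0.4245 -0.3035  0.026 ]] 
tub z.1 [[0.44   0.2316 0.1   ]
 [0.6056 0.2177 0.1   ]
 [0.5943 0.1133 0.1   ]
 [0.4283 0.12   0.1   ]]
scene-only lid [[ 0.3952 -0.1945  0.026 ]
 [ 0.5637 -0.1449  0.026 ]
 [ 0.5947 -0.2527  0.026 ]
 [ 0.4269 -0.2988  0.026 ]] 
tub z.1 [[0.6082 0.2155 0.1   ]
 [0.5962 0.1135 0.1   ]
 [0.4283 0.1336 0.1   ]]
```

Lid: centre near (0.495,-0.222), yaw about 16°, bar height 0.055 (expected 0.053) and plate height 0.025 (expected 0.026). Tub mouth: centre near (0.517,0.172), yaw about -6°, rim height about 0.098. These agree with the given sizes, so I'll go above the lid.

```bash
python3 -m handwheel '[-0.015,-0.005,0.003,8,-0.038,-0.014,0.008,16,-0.065,-0.023,0.014,24,-0.095,-0.034,0.021,32,-0.125,-0.045,0.028,40,-0.155,-0.056,0.035,48,-0.18,-0.065,0.041,56,-0.2,-0.072,0.046,64,-0.215,-0.078,0.05,71,-0.222,-0.08,0.05,74]' 100
python3 -m handwheel '[0,0,0,0,0,0,0,0]'
python3 - <<'E'
from h import *
o=get_obs();c=read_camera("wrist");cv2.imwrite("pics/w1.png",c["img"]);T=wristT(o,c);np.save("T1.npy",T);print(o["eef_pos"],o["joints"],o["ft_force"]);print(R.from_quat(o["eef_rot"]).as_matrix())
E
```

```text
clock: 1.25
eef_pos: [0.494, -0.2232, 0.1996]
eef_rot: [0.991, 0.137, -0.001, -0.0]
ft_force: [0.3, -0.3, 0.6]
grip_width: 0.0854
finger_force: 0.0
clock: 1.45
eef_pos: [0.4951, -0.2219, 0.2003]
eef_rot: [0.99, 0.14, 0.0, -0.0]
ft_force: [-0.0, -0.0, -0.8]
grip_width: 0.0856
finger_force: 0.0
[ 0.49506057 -0.22186917  0.20030982] [-4.42704088e-01  3.06151535e-01  1.71711521e+00  3.56688899e-04
  1.11833639e+00  8.47886735e-01] [-0.03092555 -0.02295225 -0.81709192]
[[ 9.61041726e-01  2.76403299e-01  1.27970465e-04]
 [ 2.76403253e-01 -9.61041703e-01  2.94352930e-04]
 [ 2.04345074e-04 -2.47513995e-04 -9.99999948e-01]]
```

View pics/w1.png

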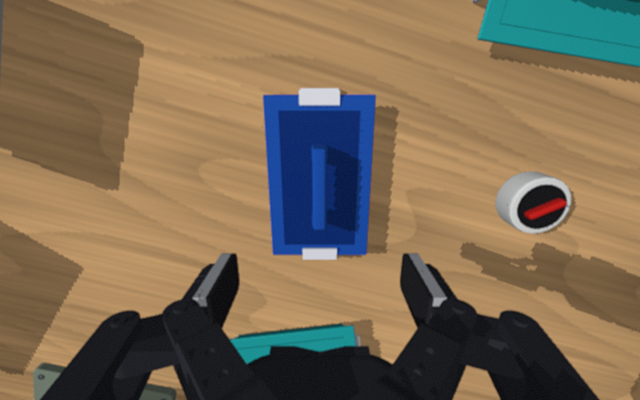

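The wrist view shows the lid straight ahead and square: plate corners at about (264,96), (376,96), (367,254), (274,254), and bar ends at (318,147) and (318,228).

Run:
```python
from h import *
np.set_printoptions(precision=4,suppress=True)
o=get_obs();c=read_camera("wrist");T=np.load("T1.npy");Rt=R.from_quat(o["eef_rot"]).as_matrix()
L=lambda p,z:Rt.T@(onz(ray(c,p,T),z)-o["eef_pos"])
for p in [(264,96),(376,96),(367,254),(274,254)]: print(L(p,.026))
for p in [(318.5,147),(318.5,228)]: print("bar",L(p,.06))
```

```text
[ 0.0872 -0.0538  0.1744]
[0.0872 0.0567 0.1744]
[-0.0898  0.0575  0.1743]
[-0.0899 -0.053   0.1744]
bar [0.0424 0.0001 0.1404]
bar [-0.0398  0.      0.1404]
```

Bar centre is within 1–2 mm of the jaws, so I descend 147 mm and grip.

```bash
python3 -m handwheel '[0,0,0.01,0,0,0,0.03,0,0,0,0.055,0,0,0,0.08,0,0,0,0.105,0,0,0,0.125,0,0,0,0.138,0,0,0,0.144,0,0,0,0.147,0,0,0,0.147,0]' 100
python3 -m handwheel '[0,0,0,0,0,0,0,0,0,0,0,0,0,0,0,0,0,0,0,0,0,0,0,0,0,0,0,0,0,0,0,0]' 0
```

```text
clock: 2.55
eef_pos: [0.4952, -0.2219, 0.0533]
eef_rot: [0.99, 0.139, 0.0, 0.0]
ft_force: [-0.1, 0.3, 0.5]
grip_width: 0.0857
finger_force: 0.0
clock: 3.35
eef_pos: [0.4951, -0.2221, 0.0536]
eef_rot: [0.99, 0.139, 0.0, 0.0]
ft_force: [-0.5, -0.3, 3.7]
grip_width: 0.0128
finger_force: 58.7
```

```bash
python3 -m handwheel '[0,0,-0.005,0,0,0,-0.015,0,0,0,-0.035,0,0,0,-0.06,0,0,0,-0.09,0,0,0,-0.12,0,0,0,-0.15,0,0,0,-0.175,0,0,0,-0.19,0,0,0,-0.197,0]'
python3 -m handwheel '[0.003,-0.006,0,1,0.009,-0.021,0,3,0.02,-0.046,0,6,0.031,-0.075,0,9,0.043,-0.105,0,12,0.055,-0.132,0,15,0.064,-0.155,0,18,0.07,-0.17,0,20,0.074,-0.178,0,22,0.074,-0.178,0,22]'
python3 -m handwheel '[0,0,0,0,0,0,0,0]'
python3 - <<'E'
from h import *
o=get_obs();c=read_camera("wrist");cv2.imwrite("pics/w2.png",c["img"]);T=wristT(o,c);np.save("T2.npy",T);print(o["eef_pos"],o["joints"],o["ft_force"]);print(R.from_quat(o["eef_rot"]).as_matrix())
E
```

```text
clock: 4.35
eef_pos: [0.4954, -0.2222, 0.2526]
eef_rot: [0.99, 0.139, 0.001, 0.001]
ft_force: [0.0, 1.3, -1.0]
grip_width: 0.0128
finger_force: 58.6
clock: 5.35
eef_pos: [0.5164, -0.029, 0.249]
eef_rot: [0.999, -0.052, -0.001, -0.0]
ft_force: [0.5, 0.1, -0.9]
grip_width: 0.0134
finger_force: 58.6
clock: 5.55
eef_pos: [0.5167, -0.0309, 0.2498]
eef_rot: [0.999, -0.052, -0.001, 0.0]
ft_force: [-0.5, 0.2, -1.3]
grip_width: 0.0131
finger_force: 58.6
[ 0.51672935 -0.03086738  0.24984973] [-8.17695189e-02  2.30214172e-01  1.69234934e+00 -2.08502826e-04
  1.22002736e+00  1.59397806e+00] [-0.54745512  0.2070523  -1.31970739]
[[ 9.94504682e-01 -1.04687228e-01 -1.01087415e-03]
 [-1.04687395e-01 -9.94505172e-01 -1.13619852e-04]
 [-9.93425020e-04  2.18821256e-04 -9.99999483e-01]]
```

View pics/w2.png

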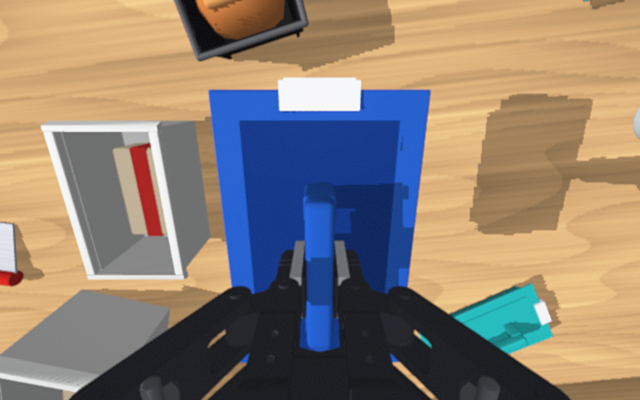

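The tub mouth is at left, with its rim outer corners near (43,124), (160,124), (186,276), (88,277). The held lid's front corners are at (210,91) and (430,91). I'll enlarge.

Run:
```python
import cv2,numpy as np
d=cv2.imread("pics/w2.png")
f=lambda x,y,w,h,s:cv2.resize(d[y:y+h,x:x+w],(w*s,h*s),interpolation=cv2.INTER_CUBIC)
a=f(35,115,160,50,5);b=f(35,245,160,45,5);e=np.hstack([f(200,80,80,20,5),f(360,80,80,20,5)])
cv2.imwrite("pics/crop2.png",np.vstack([a,b,e]))
```

```text
(no output)
```

View pics/crop2.png

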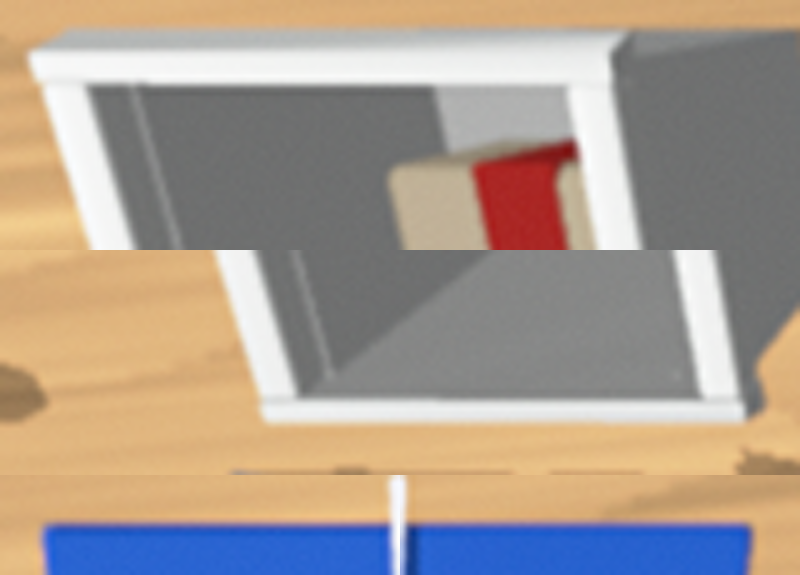

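Run:
```python
from h import *
np.set_printoptions(precision=4,suppress=True)
o=get_obs();c=read_camera("wrist");T=np.load("T2.npy");Rt=R.from_quat(o["eef_rot"]).as_matrix()
L=lambda p,z:Rt.T@(onz(ray(c,(p[0]-.4,p[1]-.4),T),z)-o["eef_pos"])
m=np.array([L(p,.1) for p in [(52.6,132.2),(148.6,132.2),(175.4,274.4),(94.4,274.4)]]);print(m,m.mean(0))
print([np.linalg.norm(m[i]-m[i-1]) for i in range(4)])
print("yaws",np.degrees(np.arctan2(*(m[0]-m[3])[[1,0]])),np.degrees(np.arctan2(*(m[1]-m[2])[[1,0]])),np.degrees(np.arctan2(*(-(m[1]-m[0])[[0,1]]*[1,-1])))) 
z=o["eef_pos"][2]-.027
print("lid",L((208.6,90),z),L((430.4,90),z),o["eef_pos"])
m2=np.array([Rt@x+o["eef_pos"] for x in m]);print(m2.mean(0))
```

```text
[[ 0.0551 -0.2512  0.1499]
 [ 0.0552 -0.1609  0.1499]
 [-0.1011 -0.1613  0.15  ]
 [-0.1012 -0.2521  0.15  ]] [-0.023  -0.2064  0.15  ]
[np.float64(0.15625343799786184), np.float64(0.09038229828946281), np.float64(0.15624791710685224), np.float64(0.09078048998010686)]
yaws 0.31445424048258214 0.16844938888942543 -0.06136624824914217
lid [ 0.089  -0.0548  0.0269] [0.0891 0.0549 0.027 ] [ 0.5168 -0.031   0.25  ]
[0.5155 0.1767 0.1   ]
```

The mouth measures 156 × 90.5 mm (expected 158 × 90) and is square with the lid, with an offset from lid centre of about (-0.022,-0.206) in tool axes. I'll take a closer look from a shorter offset.

```bash
python3 -m handwheel '[-0.003,-0.008,0.007,0,-0.008,-0.025,0.023,0,-0.014,-0.045,0.042,0,-0.019,-0.062,0.058,0,-0.021,-0.072,0.067,0,-0.022,-0.075,0.07,0,-0.022,-0.075,0.07,0,-0.022,-0.075,0.07,0]'
python3 - <<'E'
from h import *
o=get_obs();c=read_camera("wrist");d=c["img"];cv2.imwrite("pics/w3.png",d);T=wristT(o,c);np.savez("T3.npz",T=T,R=R.from_quat(o["eef_rot"]).as_matrix(),p=o["eef_pos"]);print(o["eef_pos"])
s=read_camera("side")["img"];cv2.imwrite("pics/s3.png",s)
cv2.imwrite("pics/w3z.png",cv2.resize(d[60:360,0:400],(800,600),interpolation=cv2.INTER_CUBIC))
E
```

```text
clock: 6.45
eef_pos: [0.5037, 0.046, 0.181]
eef_rot: [0.999, -0.052, 0.001, 0.0]
ft_force: [0.4, -0.1, -1.3]
grip_width: 0.013
finger_force: 58.6
[0.5036895  0.04598533 0.18096711]
```

View pics/w3z.png

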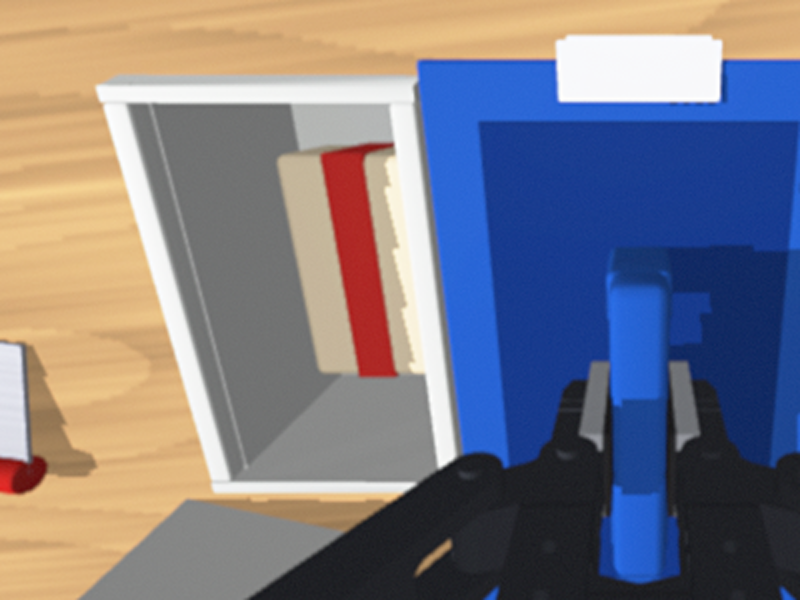

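Mouth inner corners in the crop are near (130,104), (391,104), (437,482), (231,481). The lid's front-left corner is at (418,60).

Run:
```python
from h import *
np.set_printoptions(precision=4,suppress=True)
c=read_camera("wrist");z=np.load("T3.npz");T,Rt,p0=z["T"],z["R"],z["p"]
L=lambda p,h:Rt.T@(onz(ray(c,((p[0]+.5)/2-.5,(p[1]+.5)/2-.5+60),T),h)-p0)
m=np.array([L(p,.1) for p in [(130,104),(391,104),(437,482),(231,481)]]);print(m,m.mean(0))
print([np.linalg.norm(m[i]-m[i-1]) for i in range(4)]);print("mouth",Rt@m.mean(0)+p0)
print("lid",L((418,60),p0[2]-.027))
# residual per-corner translation-only fit to the given mouth size incl. depth
from scipy.optimize import least_squares
M=np.array([[79,-45],[79,45],[-79,45],[-79,-45]])/1e3
px=[(130,104),(391,104),(437,482),(231,481)]
def f(v):
    cs,sn=np.cos(v[3]),np.sin(v[3]);r=[]
    for a,q in zip(M,px):
        t=L(q,.1+v[2])[:2]; r+=list(t-(np.array([cs*a[0]-sn*a[1],sn*a[0]+cs*a[1]])+v[:2]))
    return r
s=least_squares(f,[0,-.13,0,0]);print(s.x,np.degrees(s.x[3]),np.array(s.fun).reshape(4,2))
```

```text
[[ 0.0763 -0.1752  0.0811]
 [ 0.0764 -0.0852  0.0811]
 [-0.081  -0.0873  0.0808]
 [-0.0806 -0.1767  0.0808]] [-0.0023 -0.1311  0.081 ]
[np.float64(0.1568975023584725), np.float64(0.08998784899692866), np.float64(0.15741406224421683), np.float64(0.08936683025670342)]
mouth [0.5153 0.1766 0.1   ]
lid [ 0.089  -0.0545  0.0271]
[-0.0027 -0.1318 -0.001   0.0093] 0.5312857540437477 [[-0.0005 -0.    ]
 [ 0.0004  0.0004]
 [ 0.0002 -0.0003]
 [-0.0002 -0.0001]]
```

```bash
python3 -m handwheel '[0,-0.006,0,0,0,-0.018,0,0,-0.001,-0.036,0,0,-0.001,-0.058,0,0,-0.001,-0.08,0,0,-0.0015,-0.1,0,0,-0.0015,-0.116,0,0.3,-0.0015,-0.126,0,0.5,-0.0015,-0.131,0,0.5,-0.0015,-0.131,0,0.5]'
python3 -m handwheel '[0,0,0.005,0,0,0,0.01,0,0,0,0.015,0,0,0,0.015,0,0,0,0.015,0]'
python3 - <<'E'
from h import *
o=get_obs();print(o["eef_pos"],o["ft_force"],o["ft_torque"],R.from_quat(o["eef_rot"]).as_matrix()[:,0])
d=read_camera("side")["img"];s=read_camera("scene")["img"]
cv2.imwrite("pics/side4.png",d);cv2.imwrite("pics/scene4.png",s)
f=lambda im,x,y:cv2.resize(im[y:y+120,x:x+80],(400,600),interpolation=cv2.INTER_CUBIC)
cv2.imwrite("pics/crop4.png",np.hstack([f(d,282,95),f(s,305,120)]))
E
```

```text
clock: 7.6
eef_pos: [0.5152, 0.1774, 0.1803]
eef_rot: [0.998, -0.056, 0.0, 0.0]
ft_force: [-0.8, -0.5, -0.4]
grip_width: 0.0128
finger_force: 58.6
clock: 8.1
eef_pos: [0.5152, 0.1766, 0.1651]
eef_rot: [0.998, -0.057, -0.0, 0.0]
ft_force: [0.3, -0.2, -1.0]
grip_width: 0.0127
finger_force: 58.6
[0.51517738 0.17655393 0.16510762] [ 0.30906718 -0.15536627 -1.04331608] [-0.00979327  0.03204104 -0.02631899] [ 9.93529856e-01 -1.13570677e-01 -3.56180670e-04]
```

View pics/crop4.png

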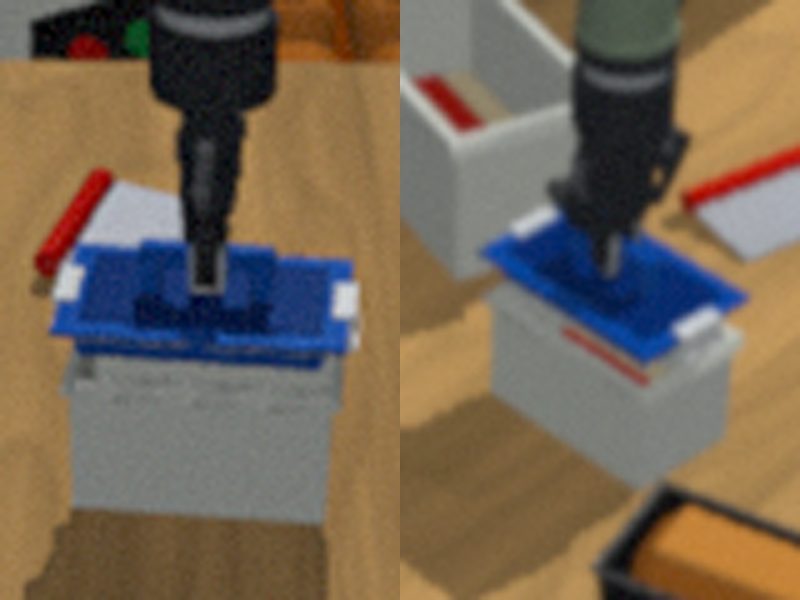

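The lid sits over the mouth in both views. I'll lower slowly and watch the forces.

```bash
python3 -m handwheel '[0,0,0.003,0,0,0,0.006,0,0,0,0.009,0,0,0,0.011,0,0,0,0.013,0,0,0,0.013,0]'
python3 -m handwheel '[0,0,0.001,0,0,0,0.002,0,0,0,0.003,0,0,0,0.003,0,0,0,0.003,0]'
python3 -c "
from h import *
o=get_obs();print(o['ft_force'],o['ft_torque'])"
```

```text
clock: 8.8
eef_pos: [0.5151, 0.1768, 0.152]
eef_rot: [0.998, -0.057, -0.0, 0.0]
ft_force: [-0.0, 0.1, -2.2]
grip_width: 0.0131
finger_force: 58.6
clock: 9.3
eef_pos: [0.5153, 0.1768, 0.1493]
eef_rot: [0.998, -0.057, 0.0, 0.0]
ft_force: [-0.1, -0.2, -0.8]
grip_width: 0.0129
finger_force: 58.6
[-0.12822605 -0.22432782 -0.80860681] [0.02393238 0.00034136 0.05872766]
```

The skirt is inside the mouth with no contact force.

```bash
python3 -m handwheel '[0,0,0.001,0,0,0,0.002,0,0,0,0.003,0,0,0,0.004,0,0,0,0.004,0]'
python3 -m handwheel '[0,0,0.001,0,0,0,0.0015,0,0,0,0.002,0,0,0,0.002,0]'
python3 -m handwheel '[0,0,0.001,0,0,0,0.0015,0,0,0,0.002,0,0,0,0.002,0]'
python3 -c "
from h import *
o=get_obs();print(o['ft_force'],o['ft_torque'])"
```

```text
clock: 9.8
eef_pos: [0.5158, 0.1769, 0.1455]
eef_rot: [0.998, -0.057, 0.001, -0.0]
ft_force: [1.8, 0.2, -1.4]
grip_width: 0.0129
finger_force: 58.7
clock: 10.2
eef_pos: [0.5156, 0.1769, 0.1437]
eef_rot: [0.998, -0.057, 0.001, -0.0]
ft_force: [1.2, -0.2, 1.6]
grip_width: 0.0132
finger_force: 59.1
clock: 10.6
eef_pos: [0.5155, 0.1769, 0.1416]
eef_rot: [0.998, -0.057, 0.0, -0.0]
ft_force: [1.4, 0.1, 5.1]
grip_width: 0.0128
finger_force: 59.4
[1.3947322  0.11717663 5.05077188] [-0.01498421 -0.27172187  0.05952047]
```

A small +x side force shows up, so I'll ease 0.5 mm that way and continue.

```bash
python3 -m handwheel '[0.0005,0,0.0005,0,0.0005,0,0.001,0,0.0005,0,0.0015,0,0.0005,0,0.0015,0]'
python3 -m handwheel '[0,0,0.0005,0,0,0,0.001,0,0,0,0.0015,0,0,0,0.0015,0]'
python3 -c "
from h import *
o=get_obs();print(o['ft_force'],o['ft_torque'])"
```

```text
clock: 11.0
eef_pos: [0.5159, 0.1769, 0.1401]
eef_rot: [0.998, -0.057, 0.0, -0.0]
ft_force: [0.3, -0.1, 5.6]
grip_width: 0.013
finger_force: 59.6
clock: 11.4
eef_pos: [0.5159, 0.1769, 0.1388]
eef_rot: [0.998, -0.057, 0.0, -0.0]
ft_force: [0.7, -0.3, 6.5]
grip_width: 0.0129
finger_force: 59.8
[ 0.70355154 -0.32343819  6.51168469] [-0.01794579 -0.14137331 -0.00611763]
```

```bash
python3 -m handwheel '[0,0,0.0005,0,0,0,0.001,0,0,0,0.0015,0,0,0,0.002,0,0,0,0.002,0]'
python3 -m handwheel '[0,0,0.0005,0,0,0,0.001,0,0,0,0.001,0]'
```

```text
clock: 11.9
eef_pos: [0.5161, 0.1769, 0.1371]
eef_rot: [0.998, -0.057, 0.001, -0.0]
ft_force: [0.7, -0.5, 8.5]
grip_width: 0.0127
finger_force: 60.0
clock: 12.2
eef_pos: [0.5161, 0.1769, 0.1362]
eef_rot: [0.998, -0.057, 0.001, -0.0]
ft_force: [0.1, -0.4, 8.7]
grip_width: 0.0127
finger_force: 60.1
```

```bash
python3 -m handwheel '[0,0,0.0005,0,0,0,0.0005,0,0,0,0.0005,0]'
```

```text
clock: 12.5
eef_pos: [0.5162, 0.1769, 0.1361]
eef_rot: [0.998, -0.057, 0.001, -0.0]
ft_force: [-0.3, -0.1, 11.5]
grip_width: 0.0131
finger_force: 60.4
```

```bash
python3 -c "
from h import *
o=get_obs();print(o['eef_pos'],o['ft_force'],o['ft_torque'])"
```

```text
[0.51619031 0.17692997 0.13614231] [-0.31705989 -0.09961521 11.49158851] [-0.05663831  0.12500516  0.02182839]
```

```bash
python3 -m handwheel '[0,0,0.0005,0,0,0,0.0005,0]'|sed -n '1,2p;4p'; python3 -m handwheel '[0,0,0.0005,0,0,0,0.0005,0]'|sed -n '1,2p;4p'
```

```text
clock: 12.7
eef_pos: [0.5161, 0.177, 0.1358]
ft_force: [-0.6, -0.9, 12.9]
clock: 12.9
eef_pos: [0.5162, 0.177, 0.1355]
ft_force: [-1.1, -0.9, 13.7]
```

```bash
python3 -m handwheel '[0,0,0.0005,0,0,0,0.0005,0]'|sed -n '1,2p;4p'
```

```text
clock: 13.1
eef_pos: [0.5162, 0.1769, 0.1352]
ft_force: [-1.5, -1.4, 15.0]
```

```bash
python3 -m handwheel '[0,0,0.0003,0,0,0,0.0003,0]'|sed -n '1,2p;4p'
```

```text
clock: 13.3
eef_pos: [0.5162, 0.1769, 0.1352]
ft_force: [-2.0, -0.5, 16.5]
```

```bash
python3 -m handwheel '[-0.0005,0,0.0003,0,-0.0005,0,0.0003,0]'|sed -n '1,2p;4p'; python3 -m handwheel '[0,0,0.0003,0,0,0,0.0003,0]'|sed -n '1,2p;4p'
```

```text
clock: 13.5
eef_pos: [0.5162, 0.177, 0.1351]
ft_force: [1.6, -1.3, 11.7]
clock: 13.7
eef_pos: [0.5163, 0.177, 0.1346]
ft_force: [-1.2, -1.4, 15.1]
```

```bash
python3 -m handwheel '[0,0,0.0003,0,0,0,0.0003,0]'|sed -n '1,2p;4p'
```

```text
clock: 13.9
eef_pos: [0.5164, 0.177, 0.1342]
ft_force: [-0.4, -1.1, 14.5]
```

```bash
python3 -m handwheel '[0,0,0.0003,0,0,0,0.0003,0]'|sed -n '1,2p;4p';python3 -c "
from h import *
o=get_obs();print(o['ft_torque'])"
```

```text
clock: 14.1
eef_pos: [0.5164, 0.177, 0.134]
ft_force: [0.1, -2.4, 16.0]
[-0.21425278  0.05747665  0.04142579]
```

A force drop at 13.5 s suggests that one clip is in. I'll carry on gently.

```bash
python3 -m handwheel '[0,0,0.0003,0,0,0,0.0003,0]'|sed -n '1,2p;4p'; python3 -m handwheel '[0,0,0.0003,0,0,0,0.0003,0]'|sed -n '1,2p;4p'
```

```text
clock: 14.3
eef_pos: [0.5164, 0.177, 0.1338]
ft_force: [-0.1, -1.3, 15.7]
clock: 14.5
eef_pos: [0.5164, 0.177, 0.1337]
ft_force: [-1.0, -0.9, 17.1]
```

```bash
python3 -m handwheel '[0,0,0.0003,0,0,0,0.0003,0]'|sed -n '1,2p;4p'
```

```text
clock: 14.7
eef_pos: [0.5164, 0.177, 0.1335]
ft_force: [-1.7, -2.0, 17.4]
```

Run:
```python
from h import *
w=read_camera("wrist")["img"];d=read_camera("side")["img"];s=read_camera("scene")["img"];o=get_obs();print(o["ft_force"],o["ft_torque"],o["eef_pos"])
f=lambda im,x,y,w,h:cv2.resize(im[y:y+h,x:x+w],(400,300),interpolation=cv2.INTER_CUBIC)
cv2.imwrite("pics/crop5.png",np.vstack([np.hstack([f(d,285,130,80,60),f(s,315,160,80,60)]),np.hstack([f(w,220,50,200,150),f(w,120,250,200,150)])]))
```

```text
[-0.72333557 -1.13046588 18.44545419] [-0.35992108  0.18309649  0.06662583] [0.51643983 0.17697196 0.13353374]
```

View pics/crop5.png

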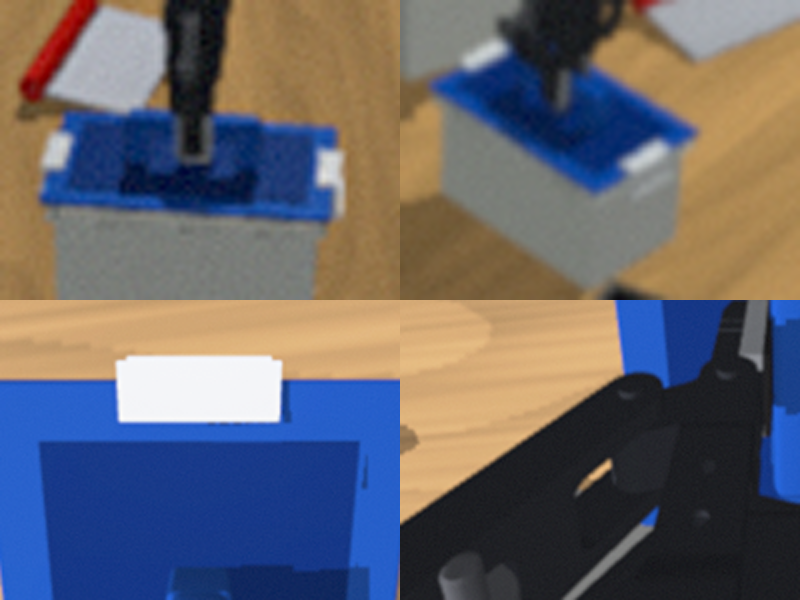

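Not conclusive at this resolution. The force rises only about 2 N/mm, well below the seal's 6, so at least one clip is still wedged. I'll press on in small steps.

```bash
python3 -m handwheel '[0,0,0.0003,0,0,0,0.0003,0]'|sed -n '1,2p;4p'; python3 -m handwheel '[0,0,0.0003,0,0,0,0.0003,0]'|sed -n '1,2p;4p'
```

```text
clock: 15.05
eef_pos: [0.5164, 0.177, 0.1334]
ft_force: [-1.1, -2.3, 18.8]
clock: 15.25
eef_pos: [0.5164, 0.177, 0.1332]
ft_force: [-1.9, -1.9, 19.1]
```

```bash
python3 -m handwheel '[0,0,0.0003,0,0,0,0.0003,0]'|sed -n '1,2p;4p';python3 -c "
from h import *
o=get_obs();print(o['ft_torque'])"
```

```text
clock: 15.45
eef_pos: [0.5165, 0.177, 0.1331]
ft_force: [-1.0, -1.7, 20.4]
[-0.31805634  0.34812409  0.03618374]
```

```bash
python3 -m handwheel '[0,0,0.0003,0,0,0,0.0003,0]'|sed -n '1,2p;4p'; python3 -m handwheel '[0,0,0.0003,0,0,0,0.0003,0]'|sed -n '1,2p;4p'
```

```text
clock: 15.65
eef_pos: [0.5165, 0.177, 0.1329]
ft_force: [-1.6, -1.7, 21.4]
clock: 15.85
eef_pos: [0.5165, 0.177, 0.1328]
ft_force: [-1.1, -2.8, 21.9]
```

```bash
python3 -m handwheel '[0,0,0.0003,0,0,0,0.0003,0]'|sed -n '1,2p;4p';python3 -c "
from h import *
o=get_obs();print(o['ft_torque'])"
```

```text
clock: 16.05
eef_pos: [0.5165, 0.177, 0.1326]
ft_force: [-2.6, -2.1, 22.6]
[-0.39307169  0.51330076  0.01653733]
```

The wrist crop shows clip_a as it looked on the free lid, so it is in, and the slope is now about 5 N/mm. I'll take two more small steps, staying under 30 N, then relax to check that both ends hold.

```bash
python3 -m handwheel '[0,0,0.0003,0,0,0,0.0003,0]'|sed -n '1,2p;4p'; python3 -m handwheel '[0,0,0.0003,0,0,0,0.0003,0]'|sed -n '1,2p;4p'
```

```text
clock: 16.25
eef_pos: [0.5165, 0.177, 0.1324]
ft_force: [-3.1, -3.0, 23.6]
clock: 16.45
eef_pos: [0.5165, 0.177, 0.1323]
ft_force: [-2.6, -2.4, 24.6]
```

```bash
for i in 1; do python3 -m handwheel '[0,0,-0.001,0,0,0,-0.001,0]'|sed -n '1,2p;4p'; python3 -m handwheel '[0,0,-0.001,0,0,0,-0.001,0]'|sed -n '1,2p;4p'; python3 -m handwheel '[0,0,-0.001,0,0,0,-0.001,0]'|sed -n '1,2p;4p'; python3 -m handwheel '[0,0,-0.001,0,0,0,-0.001,0]'|sed -n '1,2p;4p'; done
```

```text
clock: 16.65
eef_pos: [0.5165, 0.177, 0.1329]
ft_force: [-1.7, -1.7, 21.5]
clock: 16.85
eef_pos: [0.5164, 0.177, 0.1334]
ft_force: [-1.0, -2.0, 18.2]
clock: 17.05
eef_pos: [0.5164, 0.177, 0.1339]
ft_force: [-1.1, -1.2, 16.1]
clock: 17.25
eef_pos: [0.5164, 0.1769, 0.1344]
ft_force: [0.1, -1.0, 13.1]
```

Unloading follows the same 5.5 N/mm line with no hysteresis, which is the seal alone. I'll keep relaxing to see whether the clips take the load.

```bash
for i in 1; do python3 -m handwheel '[0,0,-0.001,0,0,0,-0.001,0]'|sed -n '1,2p;4p'; python3 -m handwheel '[0,0,-0.001,0,0,0,-0.001,0]'|sed -n '1,2p;4p'; python3 -m handwheel '[0,0,-0.001,0,0,0,-0.001,0]'|sed -n '1,2p;4p'; done;python3 -c "
from h import *
o=get_obs();print(o['ft_torque'])"
```

```text
clock: 17.45
eef_pos: [0.5164, 0.177, 0.1347]
ft_force: [1.4, -1.0, 8.2]
clock: 17.65
eef_pos: [0.5164, 0.177, 0.1347]
ft_force: [4.4, 0.5, 3.0]
clock: 17.85
eef_pos: [0.5148, 0.1767, 0.1348]
ft_force: [3.7, -0.4, -1.5]
[ 0.00830246 -0.6841394   0.02934287]
```

The force falls from 13 to -1.5 N with no rise in height, so the clips hold the lid down. I'll relieve the small side load and open the gripper.

```bash
python3 -m handwheel '[0.0007,0,0,0,0.001,0,0,0,0.001,0,0,0]'|sed -n '1,2p;4p'; python3 -m handwheel '[0,0,0,0,0,0,0,0,0,0,0,0,0,0,0,0,0,0,0,0,0,0,0,0,0,0,0,0]' 100
```

```text
clock: 18.15
eef_pos: [0.5148, 0.1767, 0.1348]
ft_force: [-0.0, 2.5, -2.4]
clock: 18.85
eef_pos: [0.5163, 0.1767, 0.1356]
eef_rot: [0.998, -0.057, 0.0, 0.0]
ft_force: [-0.5, 0.2, 0.3]
grip_width: 0.0852
finger_force: 0.0
```

```bash
python3 -m handwheel '[0,0,-0.01,0,0,0,-0.03,0,0,0,-0.05,0,0,0,-0.07,0,0,0,-0.09,0,0,0,-0.11,0,0,0,-0.125,0,0,0,-0.135,0,0,0,-0.14,0,0,0,-0.14,0]'
python3 -m handwheel '[-0.05,0,0,0,-0.08,0,0,0,-0.08,0,0,0,-0.08,0,0,0]'|head -2
python3 - <<'E'
from h import *
w=read_camera("wrist")["img"];d=read_camera("side")["img"];s=read_camera("scene")["img"]
f=lambda im,x,y,w,h:cv2.resize(im[y:y+h,x:x+w],(400,300),interpolation=cv2.INTER_CUBIC)
cv2.imwrite("pics/crop6.png",np.vstack([np.hstack([f(d,285,130,80,60),f(s,315,160,80,60)]),np.hstack([f(w,120,0,400,300),f(w,220,20,160,120)])]))
E
```

```text
clock: 19.85
eef_pos: [0.5164, 0.1768, 0.2761]
eef_rot: [0.998, -0.057, 0.001, -0.0]
ft_force: [0.2, -0.2, -0.5]
grip_width: 0.0852
finger_force: 0.0
clock: 20.25
eef_pos: [0.4366, 0.1858, 0.2753]
```

View pics/crop6.png

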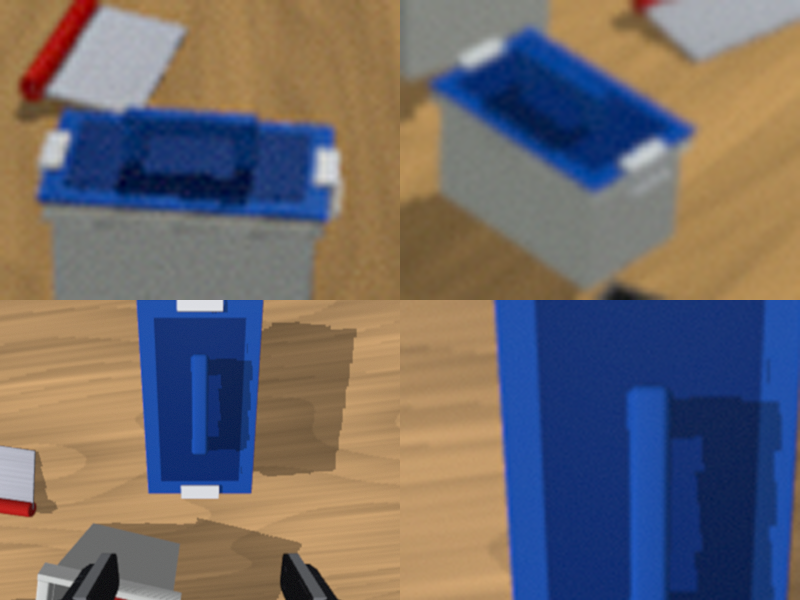

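Both views show the lid level and seated. I've used my picture allowance, so I'll check clip_b numerically from above the -x end.

```bash
python3 -m handwheel '[-0.03,0,0,0,-0.07,0,0,0,-0.1,0,0,0,-0.11,0,0,0,-0.11,0,0,0,-0.11,0,0,0]'|head -2
python3 - <<'E'
from h import *
np.set_printoptions(precision=4,suppress=True)
o=get_obs();c=read_camera("wrist");T=wristT(o,c);im=c["img"];f=200/np.tan(np.radians(c["fov_y"]/2))
from numpy.linalg import inv
tub=np.array([.5155,.1766]);ex=np.array([.9935,-.1136])
# project points along lid's -x end centre line, at plate height z=.106
for e in (-.070,-.09):
    p=inv(T)@np.r_[tub+ex*e,.106,1];print(e,p[0]/p[2]*f+c["cx"],p[1]/p[2]*f+c["cy"])
p=inv(T)@np.r_[tub-ex*.09,.106,1];u,v=int(p[0]/p[2]*f+c["cx"]),int(p[1]/p[2]*f+c["cy"])
print("mm/px",1e3*p[2]/f)
for du in (-30,0,8):
    print(du,[(r,*im[r,u+du]) for r in range(v-14,min(v+24,400))])
w1=cv2.imread("pics/w1.png");print("w1",[(r,*w1[r,320]) for r in range(240,266)])
E
```

```text
clock: 21.0
eef_pos: [0.3289, 0.1985, 0.2757]
-0.07 319.69454015341853 61.79450875051046
-0.09 319.6636199805053 84.71627600331946
mm/px 0.9597106081768753
-30 [(70, np.uint8(157), np.uint8(72), np.uint8(27)), (71, np.uint8(161), np.uint8(75), np.uint8(29)), (72, np.uint8(159), np.uint8(73), np.uint8(29)), (73, np.uint8(160), np.uint8(72), np.uint8(29)), (74, np.uint8(161), np.uint8(75), np.uint8(30)), (75, np.uint8(161), np.uint8(75), np.uint8(32)), (76, np.uint8(160), np.uint8(73), np.uint8(27)), (77, np.uint8(161), np.uint8(75), np.uint8(29)), (78, np.uint8(160), np.uint8(75), np.uint8(31)), (79, np.uint8(160), np.uint8(73), np.uint8(29)), (80, np.uint8(159), np.uint8(73), np.uint8(29)), (81, np.uint8(159), np.uint8(73), np.uint8(27)), (82, np.uint8(161), np.uint8(74), np.uint8(30)), (83, np.uint8(159), np.uint8(73), np.uint8(25)), (84, np.uint8(161), np.uint8(73), np.uint8(26)), (85, np.uint8(146), np.uint8(70), np.uint8(45)), (86, np.uint8(114), np.uint8(90), np.uint8(103)), (87, np.uint8(88), np.uint8(118), np.uint8(148)), (88, np.uint8(89), np.uint8(132), np.uint8(166)), (89, 
[... 5445 characters left out ...]
p.uint8(210), np.uint8(208)), (253, np.uint8(215), np.uint8(207), np.uint8(204)), (254, np.uint8(217), np.uint8(208), np.uint8(208)), (255, np.uint8(217), np.uint8(209), np.uint8(206)), (256, np.uint8(216), np.uint8(208), np.uint8(206)), (257, np.uint8(217), np.uint8(208), np.uint8(206)), (258, np.uint8(214), np.uint8(206), np.uint8(206)), (259, np.uint8(173), np.uint8(180), np.uint8(194)), (260, np.uint8(112), np.uint8(148), np.uint8(181)), (261, np.uint8(93), np.uint8(139), np.uint8(178)), (262, np.uint8(97), np.uint8(142), np.uint8(181)), (263, np.uint8(97), np.uint8(143), np.uint8(180)), (264, np.uint8(97), np.uint8(142), np.uint8(179)), (265, np.uint8(99), np.uint8(142), np.uint8(180))]
```

There is a thin step about 4 px wide beyond the cap at clip_b. For comparison I'll take the mirrored view of clip_a, which I already judged to be at rest.

```bash
python3 -m handwheel '[0.02,0,0,0,0.05,0,0,0,0.08,0,0,0,0.11,0,0,0,0.14,0,0,0,0.17,0,0,0,0.195,0,0,0,0.208,0,0,0,0.208,0,0,0,0.208,0,0,0]'|head -2
python3 - <<'E'
from h import *
o=get_obs();c=read_camera("wrist");T=wristT(o,c);im=c["img"].astype(int);f=200/np.tan(np.radians(c["fov_y"]/2))
tub=np.array([.5145,.1766]);ex=np.array([.9935,-.1136])
print("cam x in lid",(T[:2,3]-tub)@ex)
p=np.linalg.inv(T)@np.r_[tub+ex*.09,.106,1];u,v=int(p[0]/p[2]*f+c["cx"]),int(p[1]/p[2]*f+c["cy"]);print(u,v)
for du in(-30,0): print(du,[(r,im[r,u+du].tolist()) for r in range(max(v-14,0),v+5)])
w=cv2.imread("pics/w3.png").astype(int);print("w3",[(r,w[r,320].tolist()) for r in range(70,95)])
E
```

```text
clock: 22.05
eef_pos: [0.534, 0.1744, 0.275]
cam x in lid 0.1045842941120418
318 114
-30 [(100, [91, 132, 168]), (101, [92, 134, 169]), (102, [93, 135, 170]), (103, [96, 137, 173]), (104, [97, 139, 175]), (105, [96, 138, 175]), (106, [95, 136, 173]), (107, [94, 135, 170]), (108, [93, 134, 170]), (109, [94, 136, 172]), (110, [96, 138, 174]), (111, [97, 139, 175]), (112, [95, 140, 177]), (113, [95, 137, 173]), (114, [107, 112, 136]), (115, [139, 81, 72]), (116, [162, 72, 26]), (117, [171, 78, 31]), (118, [168, 78, 30])]
0 [(100, [101, 146, 185]), (101, [96, 140, 176]), (102, [91, 131, 167]), (103, [89, 128, 162]), (104, [89, 128, 161]), (105, [84, 126, 161]), (106, [111, 140, 169]), (107, [184, 188, 197]), (108, [224, 217, 215]), (109, [207, 200, 196]), (110, [194, 187, 185]), (111, [213, 205, 202]), (112, [226, 221, 219]), (113, [226, 222, 220]), (114, [224, 220, 218]), (115, [226, 221, 220]), (116, [223, 218, 217]), (117, [224, 219, 218]), (118, [224, 220, 218])]
w3 [(70, [130, 186, 228]), (71, [129, 185, 227]), (72, [128, 183, 226]), (73, [124, 180, 223]), (74, [122, 175, 219]), (75, [120, 175, 220]), (76, [129, 179, 221]), (77, [188, 214, 232]), (78, [244, 242, 244]), (79, [253, 250, 249]), (80, [251, 249, 248]), (81, [251, 249, 248]), (82, [251, 249, 248]), (83, [251, 249, 248]), (84, [251, 249, 248]), (85, [251, 249, 248]), (86, [251, 249, 249]), (87, [251, 249, 248]), (88, [251, 248, 248]), (89, [251, 249, 248]), (90, [251, 248, 248]), (91, [251, 248, 248]), (92, [251, 248, 248]), (93, [250, 248, 248]), (94, [251, 248, 248])]
```

Both clips look the same: about 7.7 px (a) and 8.3 px (b) beyond the plate edge. A wedged arm would show about 6 mm more, so both have snapped in. Handing in.

```bash
python3 -c "
from station import *
print(job_done())"
```

```text
the job is handed in; nothing more can be done
None
```

The blue lid is on the small white tub with both clips in, judged from the forces and camera measurements; the highest press reading was about 25 N. The gripper has let go and is clear; the tub may have shifted 1–2 mm. The job is handed in at about 22 s, with no verdict returned.

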